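Line up a graduated set of figure blanks by height on the display board

ROBOT

A 6-joint arm with a two-finger parallel gripper is mounted at the origin on the work surface. World frame = base frame: x ahead of the robot, y to its left, z up, the work surface at z = 0. Lengths are in m, angles in degrees, forces in N, time in s.
With the tool pointing down it reaches from about 0.25 to 0.725 m from the base axis. Payload 9.7 kg.
Tool frame: the origin (TCP) lies at the very end of the fingers, on their centre line; the grasp point (between the pads) lies 19 mm behind it (bot.grip_depth is the distance from the TCP to the grasp point, in m); z points along the fingers, y is the direction in which the jaws open and shut (so a half turn about z gives the same grasp; the last joint's range is limited). The gripper opens to 85 mm and grips with 20 to 120 N. Pads are 22 mm wide; open, the fingers measure 114 mm over their backs; the gripper's body (76 mm by 85 mm) begins 54 mm behind the grasp point. The pads swing forward as they close: fully open they stand 13 mm farther back than shut.
Start: joints at [-74.37, 4.979, 10.078, 95.1, 0, 90], TCP at [0.148, -0.53, 0.231] pointing down, gripper open.
Joint ranges: [-179.16, 179.16], [-48.56, 103.87], [-65.8, 70.77], [-126.05, 130.52], [-82.76, 87.17], [-180, 180]. Speed limits (degrees/s): [127.2, 127.2, 147.25, 180, 180, 180].

INTERFACE

Orientations are given as [roll, pitch, yaw] about the fixed x, y, z axes, in that order (R = Rz(yaw) Ry(pitch) Rx(roll)).
In Python, from workcell import telemetry, optics, order, bot gives the robot as it stands. The module is installed in compiled form; this text tells all that it offers.
- The arm moves only by the shell command python3 -m inch 'ROWS' [FORCE]. ROWS is JSON, a list of rows, each a list of 7 numbers: the shift along the tool's x, y, z in m, then the turn, a rotation vector about the tool's x, y, z in rad, then the closure, from 0 (fully open) to 1 (shut). In form: [[tx, ty, tz, rx, ry, rz, grip], ...]. A call has 1 to 12 rows; each row is the pose to reach, as a shift and turn from the pose commanded when the call began, along the tool's axes at that moment; what a row does not reach only later rows make up. A row lasts 1/12 s, in which the tool goes at most 41.7 mm and 7.16 degrees, less where a joint would pass 70% of its speed; a pose out of reach is approached as far as the arm can. A call with a gripper value outside its range is refused whole. The fingers move at their own pace and stop on an object; FORCE is the grip in N (left out, the last holds). Time passes only in rows, so rows that repeat a pose let the fingers close. It gives the time, the measured TCP pose, the force and the opening at its end, in the units of the state.
- telemetry.get_obs(): the state, without advancing time (a new reading comes with each control period).
- optics.camera(name): name is "scene" or "side" or "wrist"; returns (picture, depth): 400x640x3 uint8, red, green, blue; 400x640 float32, m along the optical axis (not along the pixel's ray), 0 where there is no reading.
- optics.camera_info(name): a dict with "camera_matrix" (3x3 intrinsics, pixels), "xyz" and "attitude" of the camera in the world; the wrist camera has in their place "mount" (4x4, takes a point from camera to tool coordinates, whose origin is the TCP and whose axes are the flange's). Camera axes: x right, y down, z forward; pixel columns grow to the right and rows downward; lengths in m; the calibration is good to about 2 mm. A picture is of the moment at which its call begins: read the wrist's pose just before it. camera_info takes no time and is no camera call.
- order.job_done(): hands the job in, once; it reports no verdict.
The state is a dict: "time": time; "q": joint angles; "qd": joint speeds; "joint_efforts": joint torques, N m; "ee_pos": TCP position; "tcp_rot": TCP orientation; "wrist_force": force on the tool from outside, world axes, zero at the start; "torque": the same for the moment, N m; "opening": finger opening in m.
Only numpy, scipy, OpenCV 4.12 (cv2) and the standard library are available. Lean on these libraries where they do the work, as an engineer would, in place of code of your own. Each camera call takes 0.05 s, during which the arm holds its last target. There are 200 camera calls.

TASK

Stand the four bare-wood figure blanks upright on the four plinths of the display board, one in the middle of each, so that the row steps down in height away from the finished painted figure: the tallest blank on the plinth beside it, the smallest on the plinth farthest from it. Leave the finished figure standing where it is.

Things in the scene. Friction and masses are not known exactly. Their poses are not given: they have to be found in the camera images.
- doll_a: the tallest of four loose bare-wood figure blanks alike but for size, turned and faceless: 128 mm tall. Flat 50 mm round foot, robe tapering upward, folded sleeves, a bow behind, narrow neck, round 38 mm head with upright sides 95 to 110 mm above the foot (grip there, any way round; the wood in the 25 mm below is narrower), topknot. 20 to 140 g. Origin: centre of the foot's underside; z up.
- doll_b: the second tallest of four loose bare-wood figure blanks alike but for size, turned and faceless: 108 mm tall. Flat 44 mm round foot, robe tapering upward, folded sleeves, a bow behind, narrow neck, round 34 mm head with upright sides 80 to 93 mm above the foot (grip there, any way round; the wood in the 25 mm below is narrower), topknot. 20 to 140 g. Origin: centre of the foot's underside; z up.
- doll_c: the third tallest of four loose bare-wood figure blanks alike but for size, turned and faceless: 88 mm tall. Flat 39 mm round foot, robe tapering upward, folded sleeves, a bow behind, narrow neck, round 31 mm head with upright sides 65 to 76 mm above the foot (grip there, any way round; the wood in the 25 mm below is narrower), topknot. 20 to 140 g. Origin: centre of the foot's underside; z up.
- doll_d: the smallest of four loose bare-wood figure blanks alike but for size, turned and faceless: 70 mm tall. Flat 35 mm round foot, robe tapering upward, folded sleeves, a bow behind, narrow neck, round 28 mm head with upright sides 52 to 60 mm above the foot (grip there, any way round; the wood in the 25 mm below is narrower), topknot. 20 to 140 g. Origin: centre of the foot's underside; z up.
- plinth_1: leftmost, seen from the robot, of four alike round plinths fixed in a straight row 80 mm apart on the dark display board (15 mm thick): 64 mm across, flat top 61 mm across, 8 mm high. Origin: centre of its underside, so its top is 8 mm above. x square to the row, y along it towards plinth_1.
- plinth_2: second from left, seen from the robot, of four alike round plinths fixed in a straight row 80 mm apart on the dark display board (15 mm thick): 64 mm across, flat top 61 mm across, 8 mm high. Origin: centre of its underside, so its top is 8 mm above. x square to the row, y along it towards plinth_1.
- plinth_3: third from left, seen from the robot, of four alike round plinths fixed in a straight row 80 mm apart on the dark display board (15 mm thick): 64 mm across, flat top 61 mm across, 8 mm high. Origin: centre of its underside, so its top is 8 mm above. x square to the row, y along it towards plinth_1.
- plinth_4: rightmost, seen from the robot, of four alike round plinths fixed in a straight row 80 mm apart on the dark display board (15 mm thick): 64 mm across, flat top 61 mm across, 8 mm high. Origin: centre of its underside, so its top is 8 mm above. x square to the row, y along it towards plinth_1.
- finished: the finished painted figure (blue robe, red sash, black hair), 158 mm tall on its own 64 mm round base; head 43 mm. Stands loose on the board, in line with the plinths, 84 mm from the nearest: beside plinth_1 at some starts, beside plinth_4 at others (a flat 50 mm tin lies at the other end). Origin: centre of its underside; z up.
Not all that is in view belongs to the job. Leave any green look-alike of the doll_c alone. What is shaped like the doll_d but turquoise is not meant.

How it is judged:
By the outcome, as a careful person would: the job done as asked, in the order asked, and still so for the second after the job is handed in, with the robot touching nothing.
It also fails if it takes over 102 s, if anything falls off the work surface, if the arm or the gripper's body presses on something with over 40 N, if the wrist force passes 120 N, or if a joint passes its speed limit or range.

## Working session

There is one attempt and no reset: what is moved stays moved. The work goes in short steps, Python scripts to look and compute and a shell command to move; the robot and the scene stay as the last step left them, time stands still between calls to the robot, and variables do not carry over. Pictures are saved under pics/ and viewed, about 12 in all and at most 16, crops included, and the job is handed in when it is done.

```bash
mkdir -p pics
cat > h.py <<'E'
import numpy as np,cv2
from workcell import telemetry,optics,order,bot
from scipy.spatial.transform import Rotation as R
def cam(n):
    s=telemetry.get_obs(); im,d=optics.camera(n); i=optics.camera_info(n)
    K=np.array(i['camera_matrix'])
    if n=='wrist':
        T=np.eye(4);T[:3,:3]=R.from_euler('xyz',s['tcp_rot'],degrees=True).as_matrix();T[:3,3]=s['ee_pos']
        T=T@np.array(i['mount'])
    else:
        T=np.eye(4);a=np.array(i['attitude']);T[:3,:3]=a if a.shape==(3,3) else R.from_euler('xyz',a,degrees=True).as_matrix();T[:3,3]=i['xyz']
    return im,d,K,T
def pts(d,K,T):
    v,u=np.mgrid[:d.shape[0],:d.shape[1]]
    p=np.stack([(u-K[0,2])/K[0,0]*d,(v-K[1,2])/K[1,1]*d,d],-1)
    return p@T[:3,:3].T+T[:3,3]
def save(n,im): cv2.imwrite('pics/'+n+'.png',cv2.cvtColor(im,cv2.COLOR_RGB2BGR))
E
python3 - <<'E'
from h import *
for n in('scene','side'):
    im,d,K,T=cam(n);save(n,im);np.savez('/tmp/'+n,im=im,d=d,K=K,T=T);print(n,K[0,0],T.round(3).tolist(),(d>0).mean())
print(telemetry.get_obs(),optics.camera_info('wrist'),bot.grip_depth)
E
```

```text
scene 502.5966052763709 [[-0.723, 0.435, -0.537, 1.137], [0.691, 0.443, -0.571, 0.738], [-0.01, -0.784, -0.621, 0.844], [0.0, 0.0, 0.0, 1.0]] 0.99437109375
side 361.9112676900441 [[-0.986, -0.119, 0.116, 0.387], [-0.165, 0.615, -0.771, 0.616], [0.021, -0.78, -0.626, 0.535], [0.0, 0.0, 0.0, 1.0]] 0.99622265625
{'time': 0.1, 'q': array([-7.43697511e+01,  5.00761251e+00,  1.00362993e+01,  9.50997239e+01,
        7.62995996e-04,  9.00005165e+01]), 'qd': array([ 0.05516718, -0.09368509,  0.06859229,  0.02658354, -0.05461969,
        0.07992585]), 'joint_efforts': array([ 2.13999660e-04, -5.21561265e+01,  4.65653265e+01,  1.61575660e-02,
       -4.72545651e-06, -7.21549412e-06]), 'ee_pos': array([ 0.14812892, -0.52944475,  0.23063306]), 'tcp_rot': array([-1.79928963e+02, -7.62355030e-04,  1.56297315e+01]), 'wrist_force': array([-0.66715462,  0.14324862, -0.25125737]), 'torque': array([-0.01487343,  0.05253006,  0.02346743]), 'opening': 0.08536533061225067} {'camera_matrix': array([[329.56206398,   0.        , 325.73859293],
       [  0.        , 329.56206398, 202.30434171],
       [  0.        ,   0.        ,   1.        ]]), 'mount': array([[ 3.31546906e-04, -9.54221952e-01, -2.99099242e-01,
         7.58717365e-02],
       [ 9.99999561e-01,  5.78627816e-04, -7.37523110e-04,
        -8.22528865e-04],
       [ 8.76827883e-04, -2.99098866e-01,  9.54221724e-01,
        -1.41729683e-01],
       [ 0.00000000e+00,  0.00000000e+00,  0.00000000e+00,
         1.00000000e+00]])} 0.0187
```

View pics/scene.png

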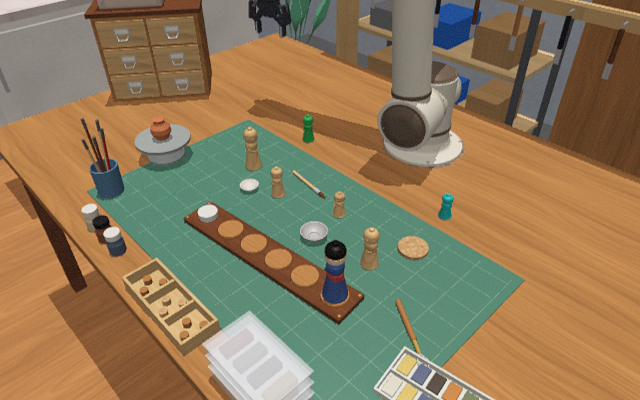

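View pics/side.png

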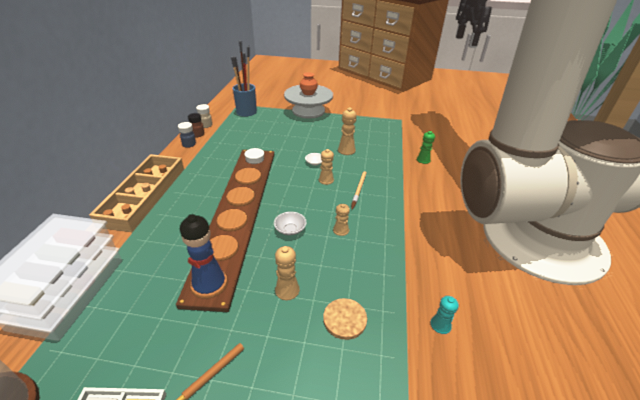

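The scene view shows four upright wood blanks at about (251,148), (277,182), (339,204) and (371,248). The painted figure is at (335,272), at the +y end of the plinth row, and the tin is at (207,213), at the far end.

Run:
```python
from h import *
for n in('scene','side'):
    f=np.load('/tmp/'+n+'.npz');im,d=f['im'],f['d'];P=pts(d,f['K'],f['T'])
    hsv=cv2.cvtColor(im,cv2.COLOR_RGB2HSV)
    ok=(d>0)&(P[...,0]>.1)&(P[...,0]<.75)&(abs(P[...,1])<.5)&(P[...,2]<.3)
    m=(ok&(P[...,2]>.026)).astype(np.uint8)
    k,l,st,c=cv2.connectedComponentsWithStats(m)
    print(n,'mat z',np.median(P[...,2][ok&(hsv[...,0]>60)&(hsv[...,0]<90)]))
    for i in range(1,k):
        if st[i,4]<60: continue
        q=P[l==i]; t=np.percentile(q[:,2],99.5); h=q[(q[:,2]>.7*t)&(q[:,2]<.92*t)]
        print(c[i].astype(int),st[i,4],'top',t.round(3),'headmid',((h.min(0)+h.max(0))/2).round(3)[:2],'med hue',np.median(hsv[l==i],0))
    w=(ok&(hsv[...,0]>8)&(hsv[...,0]<25)&(P[...,2]>.018)&(P[...,2]<.03)&(hsv[...,2]>120)).astype(np.uint8)
    k,l,st,c=cv2.connectedComponentsWithStats(w)
    for i in range(1,k):
        if st[i,4]>150:
            q=P[l==i];q=(np.percentile(q,1,0)+np.percentile(q,99,0))/2;print('disc',c[i].astype(int),st[i,4],q.round(3))
```

```text
scene mat z 0.004149541121578837
[282  27] 130 top 0.3 headmid [ 0.139 -0.481] med hue [98.  27.  37.5]
[408 113] 3543 top 0.299 headmid [0.151 0.045] med hue [ 17.  43. 111.]
[307 125] 176 top 0.089 headmid [ 0.239 -0.263] med hue [ 67. 173. 100.]
[165 139] 1089 top 0.131 headmid [ 0.603 -0.483] med hue [ 42.   9. 168.]
[251 145] 437 top 0.132 headmid [ 0.45  -0.266] med hue [ 17. 117. 137.]
[276 178] 243 top 0.094 headmid [ 0.484 -0.114] med hue [ 17. 117. 140.]
[338 200] 175 top 0.076 headmid [0.427 0.056] med hue [ 17. 117. 144.]
[446 202] 175 top 0.072 headmid [0.237 0.248] med hue [ 89. 201. 116.]
[207 212] 252 top 0.041 headmid [ 0.679 -0.155] med hue [ 23.  12. 226.]
[230 228] 250 top 0.03 headmid [ 0.671 -0.071] med hue [ 15. 149. 193.]
[370 244] 465 top 0.112 headmid [0.503 0.228] med hue [ 17. 117. 139.]
[253 243] 279 top 0.031 headmid [0.662 0.008] med hue [ 15. 150. 193.]
[334 274] 1340 top 0.178 headmid [0.638 0.25 ] med hue [109. 136.  87.]
[277 259] 327 top 0.031 headmid [0.655 0.088] med hue [ 15. 150. 193.]
[304 275] 366 top 0.031 headmid [0.646 0.166] med hue [ 15.
[... 231 characters left out ...]
.598 -0.483] med hue [ 30.   13.  187.5]
[508 167] 8283 top 0.299 headmid [0.148 0.052] med hue [ 19.  44. 135.]
[348 127] 492 top 0.132 headmid [ 0.446 -0.264] med hue [ 17. 123. 148.]
[427 142] 241 top 0.089 headmid [ 0.232 -0.259] med hue [ 57. 136. 109.]
[254 154] 206 top 0.039 headmid [ 0.676 -0.155] med hue [ 25.   6. 252.]
[326 162] 297 top 0.091 headmid [ 0.481 -0.114] med hue [ 17. 120. 154.]
[247 174] 168 top 0.029 headmid [ 0.668 -0.068] med hue [ 14. 159. 225.]Traceback (most recent call last):
  File "<stdin>", line 12, in <module>
    return umr_minimum(a, axis, None, out, keepdims, initial, where)
ValueError: zero-size array to reduction operation minimum which has no identity
```

```bash
python3 -m inch '[[0.36,-0.1745,0,0,0,-1.298,0],[0.36,-0.1745,0,0,0,-1.298,0],[0.36,-0.1745,0,0,0,-1.298,0],[0.36,-0.1745,0,0,0,-1.298,0],[0.36,-0.1745,0,0,0,-1.298,0],[0.36,-0.1745,0,0,0,-1.298,0],[0.36,-0.1745,0,0,0,-1.298,0],[0.36,-0.1745,0,0,0,-1.298,0],[0.36,-0.1745,0,0,0,-1.298,0],[0.36,-0.1745,0,0,0,-1.298,0],[0.36,-0.1745,0,0,0,-1.298,0],[0.36,-0.1745,0,0,0,-1.298,0]]' 40
python3 -m inch '[[0,0,0,0,0,0,0],[0,0,0,0,0,0,0]]'
cat >> h.py <<'E'
def head(zlo,zhi,xy):
    """head centre from wrist depth: points between heights zlo..zhi near xy, circle-ish fit"""
    im,d,K,T=cam('wrist');P=pts(d,K,T)
    m=(d>0)&(P[...,2]>zlo)&(P[...,2]<zhi)&(np.hypot(P[...,0]-xy[0],P[...,1]-xy[1])<.04)
    q=P[m][:,:2];(c,r)=cv2.minEnclosingCircle(q.astype(np.float32))
    s=telemetry.get_obs();print('head',np.round(c,4),'r',round(r,4),'n',len(q),'tcp',s['ee_pos'].round(4),s['tcp_rot'].round(2),'t',s['time'],'d',np.round(np.array(c)-s['ee_pos'][:2],4))
    return im
E
python3 -c "
from h import *
save('w1',head(.095,.116,(.448,-.265)))"
```

```text
time: 1.1
ee_pos: [0.4487, -0.2633, 0.2306]
tcp_rot: [-179.9, -0.0, 90.3]
wrist_force: [1.3, 0.9, -1.5]
opening: 0.0853
time: 1.27
ee_pos: [0.4474, -0.265, 0.2312]
tcp_rot: [-180.0, -0.0, 89.8]
wrist_force: [-0.8, -0.5, 0.1]
opening: 0.0856
head [ 0.4459 -0.2702] r 0.019 n 353 tcp [ 0.4473 -0.2652  0.2313] [-179.99   -0.     89.84] t 1.3167 d [-0.0014 -0.005 ]
```

View pics/w1.png

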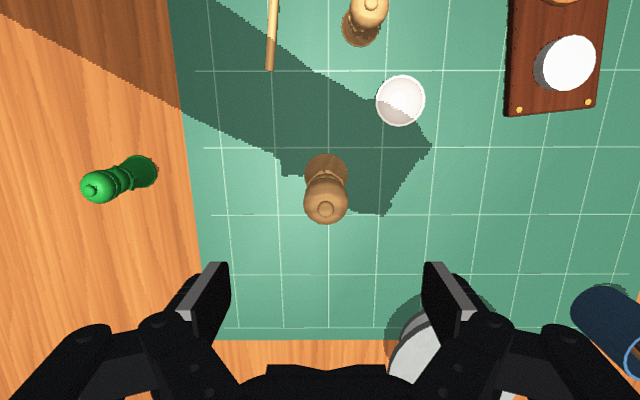

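```bash
python3 -m inch '[[-0.005,-0.0015,0.04,0,0,0,0],[-0.005,-0.0015,0.08,0,0,0,0],[-0.005,-0.0015,0.115,0,0,0,0],[-0.005,-0.0015,0.14,0,0,0,0],[-0.005,-0.0015,0.147,0,0,0,0],[-0.005,-0.0015,0.147,0,0,0,0],[-0.005,-0.0015,0.147,0,0,0,0.3],[-0.005,-0.0015,0.147,0,0,0,0.45],[-0.005,-0.0015,0.147,0,0,0,0.5],[-0.005,-0.0015,0.147,0,0,0,0.55],[-0.005,-0.0015,0.147,0,0,0,0.6],[-0.005,-0.0015,0.147,0,0,0,0.7]]' 40
python3 -m inch '[[0,0,0,0,0,0,0.8],[0,0,0,0,0,0,0.8],[0,0,0,0,0,0,0.8]]'
```

```text
time: 2.32
ee_pos: [0.447, -0.2701, 0.086]
tcp_rot: [179.9, 0.1, 90.0]
wrist_force: [-1.1, 0.9, 5.9]
opening: 0.0363
time: 2.57
ee_pos: [0.4471, -0.2701, 0.086]
tcp_rot: [179.9, 0.1, 90.0]
wrist_force: [-1.3, 0.7, 7.1]
opening: 0.0365
```

```bash
python3 -m inch '[[0,0,-0.02,0,0,0,0.8],[0,0,-0.05,0,0,0,0.8],[0,0,-0.09,0,0,0,0.8],[0,0,-0.13,0,0,0,0.8],[0.02,0.01,-0.165,0,0,0,0.8],[0.05,0.025,-0.185,0,0,0,0.8],[0.085,0.045,-0.195,0,0,0,0.8],[0.12,0.065,-0.2,0,0,0,0.8],[0.155,0.085,-0.2,0,0,0,0.8],[0.19,0.1,-0.2,0,0,0,0.8],[0.225,0.12,-0.2,0,0,0,0.8],[0.25,0.135,-0.2,0,0,0,0.8]]'
python3 -m inch '[[0.035,0.02,0,0,0,0.0,0.8],[0.06,0.035,0,0,0,0.0,0.8],[0.07,0.038,0,0,0,0,0.8],[0.07,0.038,0,0,0,0,0.8],[0.07,0.038,0,0,0,0,0.8]]'
python3 - <<'E'
from h import *
im,d,K,T=cam('wrist');save('w2',im);P=pts(d,K,T);hsv=cv2.cvtColor(im,cv2.COLOR_RGB2HSV)
np.savez('/tmp/w2',im=im,d=d,K=K,T=T)
print(telemetry.get_obs()['ee_pos'],telemetry.get_obs()['opening'])
ok=(d>0)&(P[...,2]>.0215)&(P[...,2]<.035)&(abs(P[...,0]-.66)<.06)&(P[...,1]<.22)&(P[...,1]>-.13)
k,l,st,c=cv2.connectedComponentsWithStats(ok.astype(np.uint8))
for i in range(1,k):
    if st[i,4]>150:
        q=P[l==i];cc,r=cv2.minEnclosingCircle(q[:,:2].astype(np.float32));print(c[i].astype(int),st[i,4],np.round(cc,4),round(r,4),np.median(q[:,2]).round(4))
E
```

```text
time: 3.57
ee_pos: [0.5823, -0.0166, 0.2848]
tcp_rot: [179.9, -0.0, 90.1]
wrist_force: [0.7, -0.6, -1.0]
opening: 0.0364
time: 3.98
ee_pos: [0.6192, 0.0505, 0.2843]
tcp_rot: [-180.0, 0.0, 90.1]
wrist_force: [0.2, -0.1, -0.5]
opening: 0.0358
[0.61903665 0.04975438 0.28462916] 0.03673997179098683
[346  62] 2603 [0.642  0.1661] 0.0318 0.0252
[352 134] 2168 [0.6509 0.0868] 0.0318 0.0251
[365 193] 1089 [0.6604 0.008 ] 0.0313 0.025
[370 244] 452 [ 0.6792 -0.0604] 0.027 0.0249
```

View pics/w2.png

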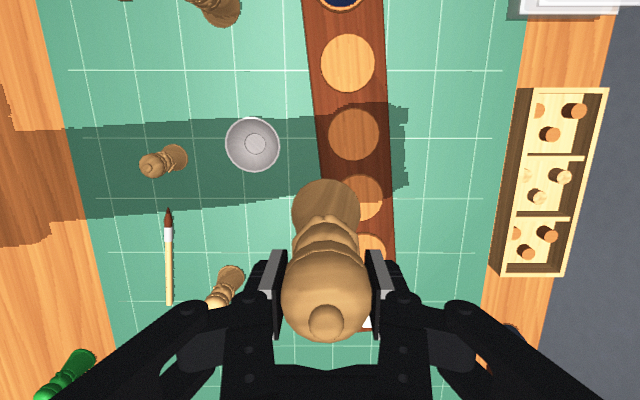

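```bash
python3 - <<'E'
from h import *
f=np.load('/tmp/w2.npz');P=pts(f['d'],f['K'],f['T']);p=np.array([.619,.0498])
m=(np.hypot(*(P[...,:2]-p).transpose(2,0,1))<.045)&(P[...,2]>.19)&(P[...,2]<.222)
m[:, :290]=0;m[:,365:]=0;q=P[m]
for a in range(190,222,4):
    s=q[(q[:,2]*1000>=a)&(q[:,2]*1000<a+4)]
    if len(s)>5: print(a,len(s),'x',(s[:,0].min()-p[0]).round(4),(s[:,0].max()-p[0]).round(4),'ymax',(s[:,1].max()-p[1]).round(4))
E
python3 -m inch '[[0.04,0.008,0,0,0,0,0.8],[0.075,0.015,0,0,0,0,0.8],[0.105,0.02,0.01,0,0,0,0.8],[0.116,0.023,0.03,0,0,0,0.8],[0.116,0.023,0.06,0,0,0,0.8],[0.116,0.023,0.09,0,0,0,0.8],[0.116,0.023,0.115,0,0,0,0.8],[0.116,0.023,0.14,0,0,0,0.8],[0.116,0.023,0.155,0,0,0,0.8],[0.116,0.023,0.165,0,0,0,0.8],[0.116,0.023,0.165,0,0,0,0.8],[0.116,0.023,0.165,0,0,0,0.8]]'
```

```text
198 7 x -0.0202 0.0115 ymax 0.0248
202 128 x -0.0253 0.0238 ymax 0.0255
206 331 x -0.0252 0.0236 ymax 0.0251
210 192 x -0.0234 0.0218 ymax 0.0236
214 169 x -0.0228 0.0205 ymax 0.0231
218 193 x -0.0226 0.0203 ymax 0.0222
time: 5.03
ee_pos: [0.6424, 0.1655, 0.1202]
tcp_rot: [180.0, -0.0, 89.9]
wrist_force: [0.2, -0.2, 0.2]
opening: 0.0365
```

```bash
python3 -m inch '[[0,0,0.006,0,0,0,0.8],[0,0,0.009,0,0,0,0.8],[0,0,0.011,0,0,0,0.8],[0,0,0.012,0,0,0,0.8],[0,0,0.0125,0,0,0,0.8]]'
```

```text
time: 5.45
ee_pos: [0.6429, 0.1664, 0.1091]
tcp_rot: [179.8, -0.0, 90.0]
wrist_force: [-2.9, -2.5, 12.4]
opening: 0.037
```

```bash
python3 -m inch '[[0,0,-0.001,0,0,0,0.55],[0,0,-0.001,0,0,0,0.45],[0,0,-0.001,0,0,0,0.3],[0,0,-0.001,0,0,0,0.1],[0,0,-0.001,0,0,0,0],[0,0,-0.001,0,0,0,0],[0,0,-0.001,0,0,0,0]]'
python3 -m inch '[[0,0,-0.03,0,0,0,0],[0,0,-0.07,0,0,0,0],[0,0,-0.11,0,0,0,0],[-0.01,-0.02,-0.12,0,0,0,0],[0,-0.05,-0.12,0,0,0,0],[0.02,-0.08,-0.12,0,0,0,0],[0.04,-0.11,-0.12,0,0,0,0],[0.06,-0.13,-0.12,0,0,0,0],[0.062,-0.14,-0.12,0,0,0,0],[0.062,-0.14,-0.12,0,0,0,0],[0.062,-0.14,-0.12,0,0,0,0]]'
python3 -c "
from h import *
save('w3',head(.075,.099,(.502,.228)))
save('s3',cam('side')[0])"
```

```text
time: 6.03
ee_pos: [0.6423, 0.1664, 0.1076]
tcp_rot: [-180.0, 0.0, 90.0]
wrist_force: [0.2, -0.4, 0.3]
opening: 0.0856
time: 6.95
ee_pos: [0.5025, 0.2284, 0.2281]
tcp_rot: [179.9, -0.0, 90.1]
wrist_force: [-0.1, 0.9, -0.3]
opening: 0.0852
head [0.4988 0.2279] r 0.017 n 290 tcp [0.5029 0.228  0.2279] [179.97   0.    90.  ] t 7.0 d [-0.0042 -0.0001]
```

View pics/s3.png

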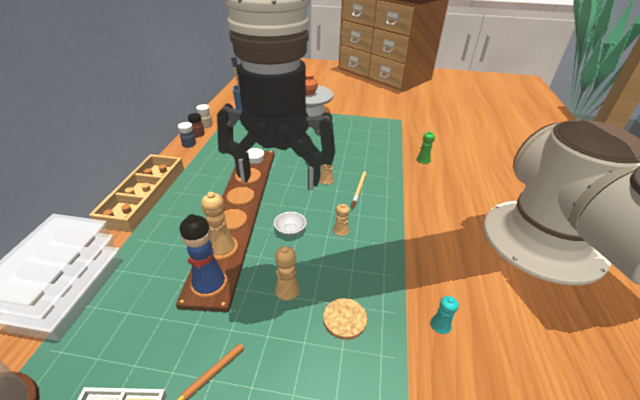

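The side view shows blank A upright on plinth_1 at (215,225), next to the finished figure, which is still standing. Next is B.

```bash
python3 -m inch '[[0,-0.004,0.04,0,0,0,0],[0,-0.004,0.08,0,0,0,0],[0,-0.004,0.12,0,0,0,0],[0,-0.004,0.15,0,0,0,0],[0,-0.004,0.158,0,0,0,0],[0,-0.004,0.158,0,0,0,0],[0,-0.004,0.158,0,0,0,0.3],[0,-0.004,0.158,0,0,0,0.45],[0,-0.004,0.158,0,0,0,0.55],[0,-0.004,0.158,0,0,0,0.65],[0,-0.004,0.158,0,0,0,0.8],[0,-0.004,0.158,0,0,0,0.8]]' 40
python3 -m inch '[[0,0,0,0,0,0,0.8],[0,0,0,0,0,0,0.8],[0,0,-0.02,0,0,0,0.8],[0,0,-0.05,0,0,0,0.8],[0,0,-0.09,0,0,0,0.8],[0,0,-0.13,0,0,0,0.8],[0,0,-0.165,0,0,0,0.8],[0,0,-0.19,0,0,0,0.8],[0,0,-0.2,0,0,0,0.8],[-0.01,0.01,-0.2,0,0,0,0.8],[-0.03,0.03,-0.2,0,0,0,0.8],[-0.06,0.06,-0.2,0,0,0,0.8]]'
python3 -m inch '[[-0.02,0.02,0,0,0,0,0.8],[-0.045,0.05,0,0,0,0,0.8],[-0.07,0.075,0,0,0,0,0.8],[-0.08,0.09,0,0,0,0,0.8],[-0.081,0.092,0,0,0,0,0.8],[-0.081,0.092,0,0,0,0,0.8],[-0.081,0.092,0,0,0,0,0.8]]'
cat >> h.py <<'E'
def foot(off,x0=280,x1=375):
    im,d,K,T=cam('wrist');P=pts(d,K,T);s=telemetry.get_obs();p=s['ee_pos']
    m=(np.hypot(*(P[...,:2]-p[:2]).transpose(2,0,1))<.045)&(P[...,2]>p[2]-off-.012)&(P[...,2]<p[2]-off+.015)
    m[:,:x0]=0;m[:,x1:]=0;q=P[m];print(p.round(4),'t',s['time'],'open',s['opening'])
    for a in np.arange(-12,15,3):
        t=q[(q[:,2]>=p[2]-off+a/1e3)&(q[:,2]<p[2]-off+(a+3)/1e3)]
        if len(t)>5: print(a,len(t),'x',(t[:,0].min()-p[0]).round(4),(t[:,0].max()-p[0]).round(4),'ymax',(t[:,1].max()-p[1]).round(4))
    return im
E
python3 -c "
from h import *
save('w4',foot(.067))"
```

```text
time: 8.05
ee_pos: [0.4993, 0.2288, 0.0716]
tcp_rot: [179.8, -0.1, 90.0]
wrist_force: [0.0, -0.6, 4.8]
opening: 0.0324
time: 9.05
ee_pos: [0.5577, 0.1695, 0.2704]
tcp_rot: [179.9, -0.0, 90.2]
wrist_force: [0.4, 1.2, 0.4]
opening: 0.032
time: 9.63
ee_pos: [0.6496, 0.0879, 0.2693]
tcp_rot: [-179.9, -0.0, 90.0]
wrist_force: [0.5, -0.4, -1.8]
opening: 0.0321
[0.6493 0.0883 0.2698] t 9.6833 open 0.03212880846648223
-3 32 x -0.0205 0.0189 ymax 0.02
0 191 x -0.0219 0.021 ymax 0.0205
3 223 x -0.0211 0.0208 ymax 0.0197
6 138 x -0.0201 0.0198 ymax 0.0186
9 144 x -0.0199 0.0189 ymax 0.0186
12 146 x -0.0188 0.0182 ymax 0.0178
```

```bash
python3 -m inch '[[0,0.002,0.03,0,0,0,0.8],[0,0.002,0.07,0,0,0,0.8],[0,0.002,0.11,0,0,0,0.8],[0,0.002,0.145,0,0,0,0.8],[0,0.002,0.163,0,0,0,0.8],[0,0.002,0.17,0,0,0,0.8],[0,0.002,0.172,0,0,0,0.8],[0,0.002,0.174,0,0,0,0.8],[0,0.002,0.176,0,0,0,0.8],[0,0.002,0.1775,0,0,0,0.8],[0,0.002,0.1775,0,0,0,0.8]]'
```

```text
time: 10.6
ee_pos: [0.6529, 0.0881, 0.0946]
tcp_rot: [179.8, -0.0, 90.0]
wrist_force: [-0.3, -0.2, 4.8]
opening: 0.0325
```

```bash
python3 -m inch '[[0,0,0,0,0,0,0.55],[0,0,-0.001,0,0,0,0.45],[0,0,-0.001,0,0,0,0.3],[0,0,-0.001,0,0,0,0.1],[0,0,-0.001,0,0,0,0],[0,0,-0.001,0,0,0,0],[0,0,-0.001,0,0,0,0],[0,0,-0.03,0,0,0,0],[0,0,-0.07,0,0,0,0],[0,0,-0.11,0,0,0,0],[-0.02,-0.02,-0.12,0,0,0,0],[-0.05,-0.04,-0.12,0,0,0,0]]'
python3 -m inch '[[-0.03,-0.03,0,0,0,0,0],[-0.06,-0.055,0,0,0,0,0],[-0.09,-0.08,0,0,0,0,0],[-0.12,-0.1,0,0,0,0,0],[-0.145,-0.12,0,0,0,0,0],[-0.152,-0.131,0,0,0,0,0],[-0.152,-0.131,0,0,0,0,0],[-0.152,-0.131,0,0,0,0,0]]'
python3 -c "
from h import *
save('w5',head(.062,.081,(.481,-.116)))
save('s5',cam('side')[0])"
```

```text
time: 11.6
ee_pos: [0.6135, 0.0393, 0.2164]
tcp_rot: [179.6, -0.0, 90.2]
wrist_force: [0.1, -1.1, -0.2]
opening: 0.0854
time: 12.27
ee_pos: [0.4809, -0.1141, 0.2127]
tcp_rot: [179.9, -0.0, 89.9]
wrist_force: [0.0, -0.2, 0.1]
opening: 0.0852
head [ 0.4811 -0.1175] r 0.0156 n 252 tcp [ 0.4813 -0.1137  0.2124] [ 1.7996e+02 -1.0000e-02  8.9990e+01] t 12.3167 d [-0.0003 -0.0038]
```

View pics/s5.png

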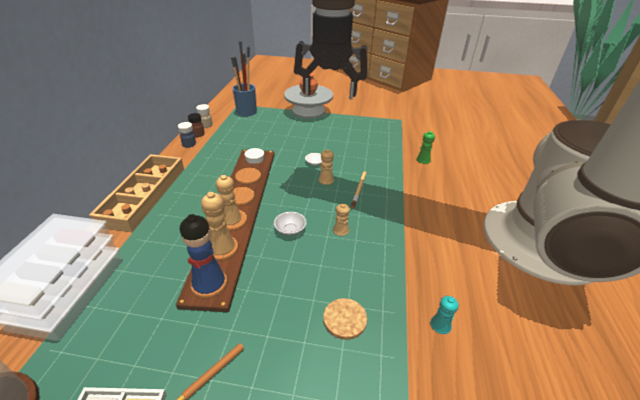

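B is upright on plinth_2, at (228,200). Next is C.

```bash
python3 -m inch '[[-0.004,0,0.04,0,0,0,0],[-0.004,0,0.08,0,0,0,0],[-0.004,0,0.12,0,0,0,0],[-0.004,0,0.15,0,0,0,0],[-0.004,0,0.158,0,0,0,0],[-0.004,0,0.158,0,0,0,0],[-0.004,0,0.158,0,0,0,0.3],[-0.004,0,0.158,0,0,0,0.45],[-0.004,0,0.158,0,0,0,0.55],[-0.004,0,0.158,0,0,0,0.65],[-0.004,0,0.158,0,0,0,0.8],[-0.004,0,0.158,0,0,0,0.8]]' 40
python3 -m inch '[[0,0,0,0,0,0,0.8],[0,0,0,0,0,0,0.8],[0,0,-0.02,0,0,0,0.8],[0,0,-0.05,0,0,0,0.8],[0,0,-0.09,0,0,0,0.8],[0,0,-0.13,0,0,0,0.8],[0,0,-0.16,0,0,0,0.8],[0,0,-0.17,0,0,0,0.8],[0.01,0.01,-0.17,0,0,0,0.8],[0.03,0.04,-0.17,0,0,0,0.8],[0.05,0.07,-0.17,0,0,0,0.8],[0.07,0.1,-0.17,0,0,0,0.8]]'
python3 -m inch '[[0.02,0.03,0,0,0,0,0.8],[0.04,0.06,0,0,0,0,0.8],[0.055,0.078,0,0,0,0,0.8],[0.0555,0.079,0,0,0,0,0.8],[0.0555,0.079,0,0,0,0,0.8],[0.0555,0.079,0,0,0,0,0.8]]'
python3 -c "
from h import *
save('w6',foot(.051))"
```

```text
time: 13.37
ee_pos: [0.4817, -0.1183, 0.0558]
tcp_rot: [179.9, 0.0, 90.0]
wrist_force: [-0.2, 0.3, 5.7]
opening: 0.0291
time: 14.37
ee_pos: [0.5819, -0.0467, 0.2229]
tcp_rot: [-179.9, -0.0, 89.9]
wrist_force: [-0.1, -0.0, -0.4]
opening: 0.0291
time: 14.87
ee_pos: [0.6595, 0.0077, 0.2228]
tcp_rot: [-179.9, 0.0, 90.0]
wrist_force: [0.5, -0.3, -0.7]
opening: 0.0291
[0.6592 0.0072 0.2236] t 14.9167 open 0.029356287943319112
-3 73 x -0.0194 0.0184 ymax 0.0202
0 277 x -0.0193 0.0182 ymax 0.0204
3 157 x -0.0184 0.0173 ymax 0.0189
6 164 x -0.0175 0.0165 ymax 0.0185
9 152 x -0.0172 0.0156 ymax 0.0178
12 166 x -0.0164 0.0154 ymax 0.0174
```

```bash
python3 -m inch '[[0,0.002,0.03,0,0,0,0.8],[0,0.002,0.07,0,0,0,0.8],[0,0.002,0.105,0,0,0,0.8],[0,0.002,0.128,0,0,0,0.8],[0,0.002,0.137,0,0,0,0.8],[0,0.002,0.141,0,0,0,0.8],[0,0.002,0.143,0,0,0,0.8],[0,0.002,0.145,0,0,0,0.8],[0,0.002,0.147,0,0,0,0.8],[0,0.002,0.147,0,0,0,0.8]]'
```

```text
time: 15.75
ee_pos: [0.6627, 0.0074, 0.0789]
tcp_rot: [179.8, -0.0, 90.0]
wrist_force: [0.5, 0.1, 1.4]
opening: 0.0288
```

```bash
python3 -m inch '[[0,0,0.0005,0,0,0,0.8],[0,0,0.001,0,0,0,0.8],[0,0,0.001,0,0,0,0.8]]'
```

```text
time: 16.0
ee_pos: [0.663, 0.0074, 0.0788]
tcp_rot: [179.8, 0.0, 90.0]
wrist_force: [-0.7, -0.2, 8.5]
opening: 0.0289
```

In contact. Release C and move to D.

```bash
python3 -m inch '[[0,0,-0.001,0,0,0,0.55],[0,0,-0.001,0,0,0,0.45],[0,0,-0.001,0,0,0,0.3],[0,0,-0.001,0,0,0,0.1],[0,0,-0.001,0,0,0,0],[0,0,-0.001,0,0,0,0],[0,0,-0.001,0,0,0,0],[0,0,-0.03,0,0,0,0],[0,0,-0.07,0,0,0,0],[0,0,-0.105,0,0,0,0],[0,-0.03,-0.12,0,0,0,0],[0.01,-0.06,-0.12,0,0,0,0]]'
python3 -m inch '[[0.007,-0.03,0,0,0,0,0],[0.014,-0.065,0,0,0,0,0],[0.021,-0.1,0,0,0,0,0],[0.028,-0.13,0,0,0,0,0],[0.035,-0.16,0,0,0,0,0],[0.0385,-0.176,0,0,0,0,0],[0.0385,-0.176,0,0,0,0,0],[0.0385,-0.176,0,0,0,0,0]]'
python3 -c "
from h import *
save('w7',head(.049,.065,(.424,.053)))
save('s7',cam('side')[0])"
```

```text
time: 17.0
ee_pos: [0.6036, 0.0165, 0.2002]
tcp_rot: [179.7, 0.0, 89.9]
wrist_force: [-0.3, -0.1, 0.9]
opening: 0.0853
time: 17.67
ee_pos: [0.4257, 0.0561, 0.1969]
tcp_rot: [179.9, -0.0, 90.0]
wrist_force: [0.1, -0.1, -0.5]
opening: 0.0857
head [0.4226 0.0562] r 0.014 n 212 tcp [0.4263 0.056  0.1966] [ 1.7993e+02 -1.0000e-02  9.0020e+01] t 17.7167 d [-0.0036  0.0003]
```

View pics/w7.png

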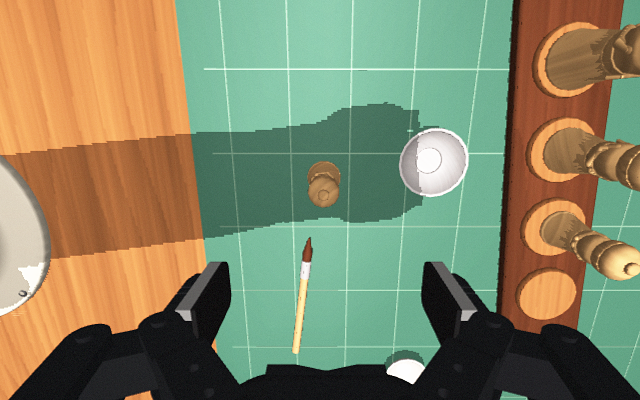

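```bash
python3 -m inch '[[0,-0.0035,0.04,0,0,0,0],[0,-0.0035,0.08,0,0,0,0],[0,-0.0035,0.12,0,0,0,0],[0,-0.0035,0.15,0,0,0,0],[0,-0.0035,0.157,0,0,0,0],[0,-0.0035,0.157,0,0,0,0],[0,-0.0035,0.157,0,0,0,0.3],[0,-0.0035,0.157,0,0,0,0.45],[0,-0.0035,0.157,0,0,0,0.55],[0,-0.0035,0.157,0,0,0,0.65],[0,-0.0035,0.157,0,0,0,0.8],[0,-0.0035,0.157,0,0,0,0.8]]' 40
python3 -m inch '[[0,0,0,0,0,0,0.8],[0,0,0,0,0,0,0.8],[0,0,-0.02,0,0,0,0.8],[0,0,-0.05,0,0,0,0.8],[0,0,-0.09,0,0,0,0.8],[0,0,-0.13,0,0,0,0.8],[0,0,-0.155,0,0,0,0.8],[0,0,-0.16,0,0,0,0.8],[-0.01,0.01,-0.16,0,0,0,0.8],[-0.03,0.03,-0.16,0,0,0,0.8],[-0.05,0.06,-0.16,0,0,0,0.8],[-0.07,0.09,-0.16,0,0,0,0.8]]'
python3 -m inch '[[-0.015,0.03,0,0,0,0,0.8],[-0.025,0.06,0,0,0,0,0.8],[-0.035,0.09,0,0,0,0,0.8],[-0.045,0.12,0,0,0,0,0.8],[-0.055,0.145,0,0,0,0,0.8],[-0.057,0.157,0,0,0,0,0.8],[-0.057,0.157,0,0,0,0,0.8],[-0.057,0.157,0,0,0,0,0.8]]'
python3 -c "
from h import *
save('w8',foot(.0365))"
```

```text
time: 18.77
ee_pos: [0.4231, 0.056, 0.0405]
tcp_rot: [179.9, -0.0, 90.0]
wrist_force: [-0.0, -0.4, 5.7]
opening: 0.0258
time: 19.77
ee_pos: [0.5131, -0.0149, 0.1993]
tcp_rot: [180.0, -0.0, 90.0]
wrist_force: [-0.0, 0.9, 0.0]
opening: 0.0258
time: 20.43
ee_pos: [0.6692, -0.0711, 0.1979]
tcp_rot: [-179.9, -0.0, 90.0]
wrist_force: [0.1, 0.5, 0.4]
opening: 0.0262
[ 0.6687 -0.0709  0.1986] t 20.4833 open 0.025511613773710713
-3 68 x -0.0172 0.0172 ymax 0.0168
0 284 x -0.0166 0.0171 ymax 0.017
3 188 x -0.0158 0.0157 ymax 0.0158
6 177 x -0.0149 0.0149 ymax 0.0151
9 189 x -0.0142 0.0143 ymax 0.0148
12 181 x -0.0139 0.0139 ymax 0.0139
```

```bash
python3 -m inch '[[0,0,0.03,0,0,0,0.8],[0,0,0.07,0,0,0,0.8],[0,0,0.1,0,0,0,0.8],[0,0,0.12,0,0,0,0.8],[0,0,0.128,0,0,0,0.8],[0,0,0.132,0,0,0,0.8],[0,0,0.134,0,0,0,0.8],[0,0,0.136,0,0,0,0.8],[0,0,0.1375,0,0,0,0.8],[0,0,0.138,0,0,0,0.8],[0,0,0.138,0,0,0,0.8]]'
```

```text
time: 21.4
ee_pos: [0.6703, -0.0712, 0.0636]
tcp_rot: [179.8, 0.0, 90.0]
wrist_force: [-0.6, 0.3, 5.4]
opening: 0.0257
```

Contact. Release D, lift, back off and check.

```bash
python3 -m inch '[[0,0,-0.001,0,0,0,0.55],[0,0,-0.001,0,0,0,0.45],[0,0,-0.001,0,0,0,0.3],[0,0,-0.001,0,0,0,0.1],[0,0,-0.001,0,0,0,0],[0,0,-0.001,0,0,0,0],[0,0,-0.001,0,0,0,0],[0,0,-0.03,0,0,0,0],[0,0,-0.07,0,0,0,0],[0,0,-0.11,0,0,0,0],[0,-0.02,-0.15,0,0,0,0],[0,-0.06,-0.18,0,0,0,0]]'
python3 -m inch '[[0.02,-0.03,0,0,0,0,0],[0.04,-0.06,0,0,0,0,0],[0.06,-0.1,0,0,0,0,0],[0.08,-0.13,0,0,0,0,0],[0.1,-0.14,0,0,0,0,0],[0.1,-0.14,0,0,0,0,0],[0.1,-0.14,0,0,0,0,0]]'
python3 - <<'E'
from h import *
print(telemetry.get_obs()['time'])
A=cam('scene');B=cam('side');save('fs',A[0]);save('fd',B[0])
pl=[(.642,.1661),(.6509,.0868),(.6604,.008),(.6696,-.071)]
for n,(im,d,K,T) in(('scene',A),('side',B)):
    P=pts(d,K,T)
    for (x,y),lo,hi in zip(pl+[(.634,.25)],(.095,.08,.065,.052,.12),(.11,.093,.076,.06,.15)):
        r=np.hypot(P[...,0]-x,P[...,1]-y)<.035
        q=P[(d>0)&r&(P[...,2]>lo+.027)&(P[...,2]<hi+.027)][:,:2]
        c,rad=cv2.minEnclosingCircle(q.astype(np.float32)); print(n,np.round(np.array(c)-(x,y),4),round(rad,4),'top',P[...,2][r].max().round(3))
cv2.imwrite('pics/f.png',cv2.cvtColor(np.vstack([cv2.resize(A[0][150:330,150:430],None,fx=2,fy=1.6),cv2.resize(B[0][120:320,130:410],None,fx=2,fy=1.5)]),cv2.COLOR_RGB2BGR))
E
```

```text
time: 22.4
ee_pos: [0.6193, -0.071, 0.2368]
tcp_rot: [179.9, 0.0, 90.0]
wrist_force: [0.8, -0.4, 0.4]
opening: 0.0855
time: 22.98
ee_pos: [0.4777, 0.0296, 0.2351]
tcp_rot: [179.9, 0.0, 90.1]
wrist_force: [0.4, 0.3, 0.1]
opening: 0.0851
22.9833
scene [0.0035 0.0014] 0.0188 top 0.157
scene [0.0072 0.0042] 0.0154 top 0.137
scene [0.0062 0.0017] 0.0152 top 0.117
scene [0.0031 0.002 ] 0.0134 top 0.098
scene [0.003  0.0001] 0.0223 top 0.181
side [-0.0017  0.002 ] 0.0187 top 0.156
side [0.0006 0.0019] 0.0171 top 0.135
side [0.0004 0.0019] 0.0152 top 0.115
side [-0.0008  0.0024] 0.0132 top 0.097
side [-0.0023  0.0009] 0.0214 top 0.178
```

View pics/f.png

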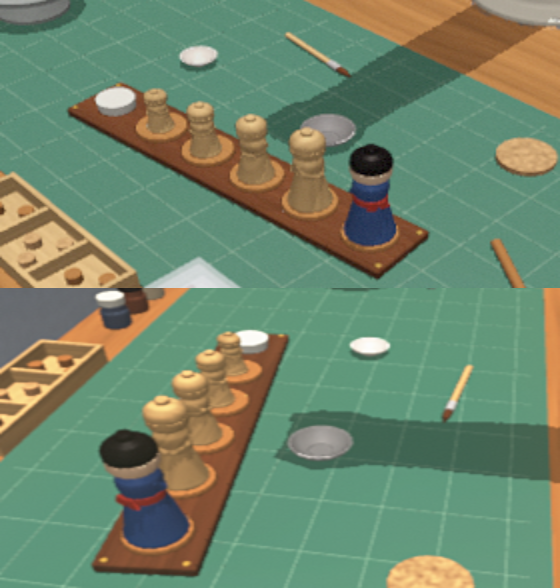

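All four blanks stand upright on their plinths, stepping down away from the finished figure, within about 3 mm of centre once I allow for camera bias. Handing in.

```bash
python3 -c "
from workcell import order
print(order.job_done())"
```

```text
the job is handed in; nothing more can be done
None
```

The four blanks stand upright on the plinths, stepping down in height away from the finished figure: doll_a on plinth_1 beside it, then doll_b, doll_c and doll_d on plinth_4. I handed the job in at about 23 s, with the gripper open and clear of everything.

- **Heights:** the last scene and side views put the tops at 0.157, 0.137, 0.117 and 0.098 m, in the right order.
- **Centring:** the side camera put the heads within about 2.5 mm of the plinth centres. The scene camera read up to 8 mm off (doll_b). About 4 mm of that is its own bias, since it had placed the plinths themselves that far off. I take the true error as about 3 mm.
- **Finished figure:** both cameras found it standing where it was, within 3 mm.
- **Forces:** the highest wrist force in the readings at the end of each move was about 13 N.

No check failed.

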